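Make up two job kits on the van bench

TASK

Make up two job kits from the stock on the bench. Kit one: stand all three slim white canisters upright on the floor of the round blue tub, in a triangle, as only so do the three fit. Kit two: stand the brass wall-plate elbow upright in the larger compartment of the white tray and the brass valve upright, handle on top, in the smaller one; leave the wide metal tin and the brass tee standing where they are.

Things in the scene. Friction and masses are not known exactly. Their poses are not given: they have to be found in the camera images.
- canister_a: Slim plain white plastic canister with thin metal bands, a solid upright cylinder 36 mm in diameter and 80 mm tall, about 0.18 kg, standing on the bench; one of three alike. Origin: centre of its underside, z up its axis.
- canister_b: Slim plain white plastic canister with thin metal bands, a solid upright cylinder 36 mm in diameter and 80 mm tall, about 0.18 kg, standing on the bench; one of three alike. Origin: centre of its underside, z up its axis.
- canister_c: Slim plain white plastic canister with thin metal bands, a solid upright cylinder 36 mm in diameter and 80 mm tall, about 0.18 kg, standing on the bench; one of three alike. Origin: centre of its underside, z up its axis.
- elbow: Brass wall-plate elbow standing on a round flange (54 mm across, 5 mm thick). An upright round socket 30 mm in diameter rises from its centre to 68 mm above the underside; a level leg 26 mm thick, axis 24 mm up, points along +x to 42 mm from the upright's axis. Grip the socket above the leg, closing along y. About 0.25 kg. Origin: centre of the underside, z up.
- valve: Brass valve on a foot plate 56 x 44 x 5 mm (x, y, z). Its body lies along x, 70 mm long, 35 mm wide, up to 34 mm high; above, on a 14 mm stem, a black bar handle 46 mm long in x, 12 mm thick in y, from 49 to 71 mm above the underside, which does not turn. Grip the handle, closing along y. About 0.3 kg. Origin: centre of the underside, z up.
- tee: Brass tee fitting lying flat: straight run 84 mm long along x, branch to 42 mm along +y, 34 mm high. Not wanted: leave it. Origin: under the crossing of its axes, on the bench, z up.
- tin: Wide plain metal tin, 66 mm in diameter and 70 mm tall, standing. Not wanted: leave it. Origin: centre of its underside, z up.
- tub: Round open blue tub, fixed to the bench: 112 mm outer and 104 mm inner diameter, 36 mm high overall, floor 5 mm thick. It stands at the left or right of the stock. Three canisters fit with their centres about 28 mm from its centre, 120 degrees apart; with one in the middle the others do not fit. Origin: centre of its underside, z up.
- tray: White open tray, fixed: 250 (x) by 130 (y) mm, 30 mm high, walls and floor 5 mm; a full-height 5 mm cross wall at x = +20 mm. Larger compartment: x -120 to +17.5 mm, smaller: x +22.5 to +120 mm, both y -60 to +60 mm; elbow and valve fit in their middles in any heading. Beside the stock, on the other side from the tub. Origin: centre of the underside, z up.
Not all that is in view belongs to the job. Leave any red or turquoise look-alike of the canister_b alone. What is shaped like the canister_c but orange is not meant.

How it is judged:
By the outcome, as a careful person would: the job done as asked, in the order asked, and still so for the second after the job is handed in, with the robot touching nothing.
It also fails if it takes over 136 s, if anything falls off the work surface, if the arm or the gripper's body presses on something with over 40 N, if the wrist force passes 120 N, or if a joint passes its speed limit or range.

ROBOT

A 6-joint arm with a two-finger parallel gripper is mounted at the origin on the work surface. World frame = base frame: x ahead of the robot, y to its left, z up, the work surface at z = 0. Lengths are in m, angles in rad, forces in N, time in s.
With the tool pointing down it reaches from about 0.3 to 0.775 m from the base axis. Payload 14.6 kg.
Tool frame: the origin (TCP) lies midway between the tips of the shut fingers; the grasp point (between the pads) lies arm.grasp_offset behind it (arm.grasp_offset is the distance from the TCP to the grasp point, in m); z points along the fingers, y is the direction in which the jaws open and shut (so a half turn about z gives the same grasp; the last joint's range is limited). The gripper opens to 85 mm and grips with 20 to 120 N. Pads are 22 mm wide; open, the fingers measure 114 mm over their backs; the gripper's body (76 mm by 85 mm) begins 54 mm behind the grasp point. The pads swing forward as they close: fully open they stand 13 mm farther back than shut.
Start: joints at [1.087, 0.3, 1.521, -0, 1.321, -0.067], TCP at [0.223, 0.503, 0.231] pointing down, gripper open.
Joint ranges: [-3.03, 3.03], [-0.79, 2.21], [0.23, 2.52], [-1.04, 4.18], [0, 3.07], [-2.55, 2.55]. Speed limits (rad/s): [2.22, 2.22, 2.57, 3.14, 3.14, 3.14].

INTERFACE

Orientations are given as a unit quaternion [w, x, y, z].
In Python, from station import telemetry, optics, arm gives the robot as it stands. The module is installed in compiled form; this text tells all that it offers.
- The arm moves only by the shell command python3 -m jog 'ROWS' [OPENING]. ROWS is JSON, a list of rows, each a list of 2 entries, a list of its own where there are three numbers: the shift along the world's x, y, z in cm, then the turn about the world's z in degrees. A call has 1 to 5 rows; each row is the pose to reach, as a shift and turn from the pose commanded when the call began; what a row does not reach only later rows make up. A row lasts 1/10 s, in which the tool goes at most 50 mm and 8.59 degrees, less where a joint would pass 70% of its speed; a pose out of reach is approached as far as the arm can. A call with a gripper value outside its range is refused whole. OPENING is the opening, from -1 (shut) to 1 (fully open), so that 0 is half open, set as the call begins (- or left out, the last holds). The fingers move at their own pace and stop on an object; the grip force is fixed at half the most. Time passes only in rows, so rows that repeat a pose let the fingers close. It gives the time, the measured TCP pose, the force and the opening at its end, in the units of the state.
- telemetry.read_state(): the state, without advancing time (a new reading comes with each control period).
- optics.read_camera(name): name is "scene" or "top" or "wrist"; returns (picture, depth): 384x512x3 uint8, red, green, blue; 384x512 float32, m along the optical axis (not along the pixel's ray), 0 where there is no reading.
- optics.calibration(name): a dict with "camera_matrix" (3x3 intrinsics, pixels), "cam_to_world" (4x4, takes a point from camera to world coordinates); the wrist camera has in their place "mount" (4x4, takes a point from camera to tool coordinates, whose origin is the TCP and whose axes are the flange's). Camera axes: x right, y up, looking along -z (the intrinsics and any distortion apply to the point x, -y, -z); pixel columns grow to the right and rows downward; lengths in m; the calibration is good to about 2 mm. A picture is of the moment at which its call begins: read the wrist's pose just before it. calibration takes no time and is no camera call.
- arm.finish_job(): hands the job in, once; it reports no verdict.
The state is a dict: "t": time; "joint_positions": joint angles; "qd": joint speeds; "joint_efforts": joint torques, N m; "tool_pos": TCP position; "tool_rot": TCP orientation; "contact_force": force on the tool from outside, world axes, zero at the start; "moment": the same for the moment, N m; "grip_width": finger opening in m.
Only numpy, scipy, OpenCV 4.12 (cv2) and the standard library are available. Lean on these libraries where they do the work, as an engineer would, in place of code of your own. Each camera call takes 0.05 s, during which the arm holds its last target. There are 200 camera calls.

## Working session

There is one attempt and no reset: what is moved stays moved. The work goes in short steps, Python scripts to look and compute and a shell command to move; the robot and the scene stay as the last step left them, time stands still between calls to the robot, and variables do not carry over. Pictures are saved under pics/ and viewed, about 12 in all and at most 16, crops included, and the job is handed in when it is done.

```bash
mkdir -p pics; python3 - <<'E'
from station import telemetry, optics, arm
import cv2,numpy as np
s=telemetry.read_state();print(s['t'],s['tool_pos'],s['tool_rot'],s['grip_width'],arm.grasp_offset)
for n in('top','scene'):
    p,d=optics.read_camera(n);cv2.imwrite(f'pics/{n}0.png',cv2.cvtColor(p,cv2.COLOR_RGB2BGR));np.save(f'{n}0.npy',d)
    c=optics.calibration(n);print(n,c, (d>0).mean())
print(optics.calibration('wrist'))
E
```

```text
0.0 [0.22254622 0.50271611 0.23073989] [-1.45249212e-04  2.06865060e-01  9.78369322e-01 -5.44436877e-04] 0.08537297702316549 0.0187
top {'camera_matrix': array([[395.37111458,   0.        , 260.74346898],
       [  0.        , 395.37111458, 187.60544747],
       [  0.        ,   0.        ,   1.        ]]), 'cam_to_world': array([[ 0.01992308,  0.98689745, -0.16011398,  0.38693697],
       [-0.99980071,  0.01946221, -0.00444625, -0.00644994],
       [-0.00127182,  0.16017066,  0.98708852,  1.02714106],
       [ 0.        ,  0.        ,  0.        ,  1.        ]])} 0.9960072835286459
scene {'camera_matrix': array([[420.39406371,   0.        , 259.42936654],
       [  0.        , 420.39406371, 190.67232626],
       [  0.        ,   0.        ,   1.        ]]), 'cam_to_world': array([[-4.58096346e-01, -5.93953441e-01,  6.61337318e-01,
         1.20492102e+00],
       [ 8.88902516e-01, -3.05898409e-01,  3.40996306e-01,
         3.33127797e-01],
       [-2.33895762e-04,  7.44073567e-01,  6.68097652e-01,
         7.17862373e-01],
       [ 0.00000000e+00,  0.00000000e+00,  0.00000000e+00,
         1.00000000e+00]])} 0.9959513346354166
{'camera_matrix': array([[298.04214758,   0.        , 254.39154605],
       [  0.        , 298.04214758, 190.3270275 ],
       [  0.        ,   0.        ,   1.        ]]), 'mount': array([[ 4.42100042e-04,  9.55530892e-01,  2.94890691e-01,
         7.48624320e-02],
       [ 9.99999900e-01, -4.40086365e-04, -7.31928205e-05,
        -3.35227733e-04],
       [ 5.98393712e-05,  2.94890694e-01, -9.55530991e-01,
        -1.43490462e-01],
       [ 0.00000000e+00,  0.00000000e+00,  0.00000000e+00,
         1.00000000e+00]])}
```

View pics/top0.png

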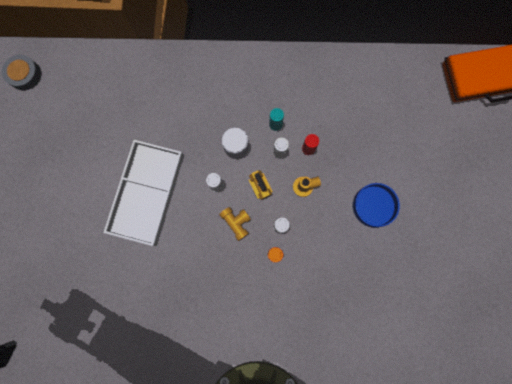

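View pics/scene0.png

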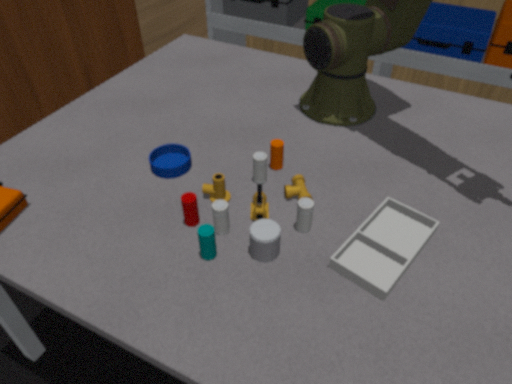

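The top view shows the white canisters at (214,181), (281,145) and (282,225), and the tin at (235,141). The look-alikes are teal (277,117), red (312,143) and orange (276,255). The elbow is at (304,186), the valve at (260,185), the tee at (236,222), the tub at (376,205) and the tray at (144,193). The scene view agrees. Next I'll measure them and make one enlarged crop to confirm.

```bash
cat > h.py <<'E'
from station import telemetry, optics, arm
import cv2,numpy as np
from scipy.spatial.transform import Rotation as R
def snap(n):
    s=telemetry.read_state();p,d=optics.read_camera(n);c=optics.calibration(n)
    if n=='wrist':
        T=np.eye(4);w,x,y,z=s['tool_rot'];T[:3,:3]=R.from_quat([x,y,z,w]).as_matrix();T[:3,3]=s['tool_pos'];T=T@c['mount']
    else:T=c['cam_to_world']
    K=c['camera_matrix'];v,u=np.mgrid[:384,:512]
    P=np.stack([(u-K[0,2])/K[0,0]*d,-(v-K[1,2])/K[1,1]*d,-d],-1)@T[:3,:3].T+T[:3,3]
    P[d==0]=np.nan
    return p,P,s
def save(p,name,box=None,f=1):
    if box:p=p[box[1]:box[3],box[0]:box[2]]
    cv2.imwrite('pics/'+name,cv2.resize(cv2.cvtColor(p,cv2.COLOR_RGB2BGR),None,fx=f,fy=f,interpolation=cv2.INTER_CUBIC))
def rect(q):
    (cx,cy),(w,h),a=cv2.minAreaRect((q[:,:2]*1000).astype(np.float32));return f'c=({cx:.0f},{cy:.0f}) {w:.0f}x{h:.0f} ang {a:.0f}'
E
python3 - <<'E'
from h import *
p,P,s=snap('top');save(p,'crop1.png',(90,90,410,270),2.5)
print('bench z',np.nanmedian(P[280:300,300:400,2]))
def win(u,v,r,z0,z1,n):
    q=P[v-r:v+r,u-r:u+r].reshape(-1,3);q=q[(q[:,2]>z0)&(q[:,2]<z1)]
    print(n,len(q),'med z %.3f'%np.median(q[:,2]),rect(q))
for n,u,v in(('c1',214,181),('c2',281,145),('c3',282,225),('teal',277,117),('red',312,143),('orange',276,255)):win(u,v,11,.072,.1,n)
win(235,141,16,.062,.1,'tin')
win(304,186,20,.06,.08,'elbow socket');win(304,186,20,.025,.045,'elbow leg');win(304,186,20,.003,.012,'flange')
win(260,185,20,.062,.08,'valve handle');win(260,185,20,.01,.04,'valve body')
win(236,222,20,.01,.05,'tee');win(376,205,30,.028,.05,'tub');win(144,193,60,.022,.045,'tray')
E
```

```text
bench z -0.0006373483389646717
c1 166 med z 0.079 c=(558,115) 33x34 ang 38
c2 162 med z 0.079 c=(651,-50) 35x33 ang 26
c3 173 med z 0.079 c=(454,-52) 34x34 ang 1
teal 160 med z 0.079 c=(728,-38) 35x33 ang 0
red 163 med z 0.079 c=(662,-126) 34x33 ang 5
orange 179 med z 0.079 c=(382,-39) 33x33 ang 1
tin 535 med z 0.068 c=(663,68) 64x66 ang 2
elbow socket 116 med z 0.067 c=(558,-110) 27x28 ang 88
elbow leg 110 med z 0.034 c=(562,-124) 25x57 ang 20
flange 138 med z 0.004 c=(562,-116) 94x91 ang 90
valve handle 96 med z 0.069 c=(559,0) 44x12 ang 27
valve body 210 med z 0.028 c=(559,0) 71x34 ang 28
tee 518 med z 0.028 c=(465,57) 84x59 ang 37
tub 269 med z 0.035 c=(511,-296) 110x111 ang 2
tray 824 med z 0.028 c=(534,301) 132x250 ang 77
```

View pics/crop1.png

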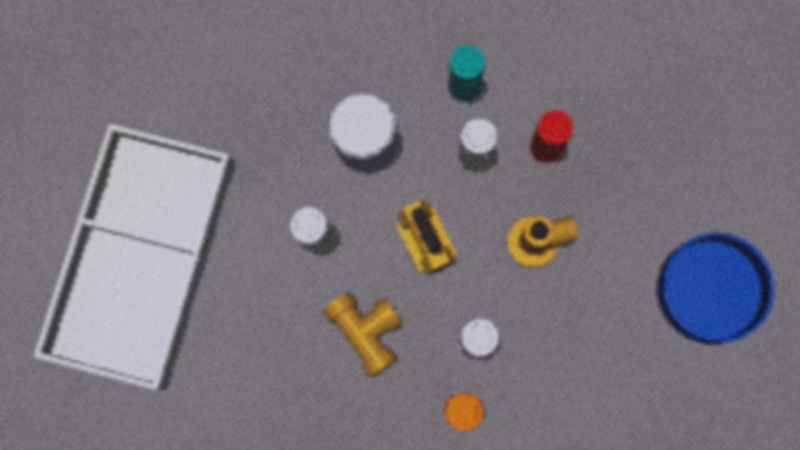

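Confirmed: the three plain white canisters are c1 (558,115), c2 (651,-50) and c3 (454,-52) mm. They're the only 36 mm white cylinders. The white 66 mm one is the tin, and the red, teal and orange ones are decoys. I'll go to c3 first.

```bash
python3 -m jog '[[[1.5,-3.7,0],-2],[[3.1,-7.4,0],-4],[[4.6,-11.1,0],-6],[[6.2,-14.8,0],-8],[[7.7,-18.5,0],-10]]' 0.4; python3 -m jog '[[[1.5,-3.7,0],0],[[3.1,-7.4,0],0],[[4.6,-11.1,0],0],[[6.2,-14.8,0],0],[[7.7,-18.5,0],0]]'; python3 -m jog '[[[1.5,-3.7,0],0],[[3.1,-7.4,0],0],[[4.6,-11.1,0],0],[[6.2,-14.8,0],0],[[7.7,-18.5,0],0]]';python3 -m jog '[[[0,0,-3],0],[[0,0,-6],0],[[0,0,-6],0]]'
python3 - <<'E'
from h import *
p,P,s=snap('wrist');save(p,'w1.png')
m=(P[...,2]>.07)&(P[...,2]<.095)
n,l,st,ce=cv2.connectedComponentsWithStats(m.astype(np.uint8))
print(s['tool_pos'])
for i in range(1,n):
    if st[i,4]>300: print(ce[i],st[i,4],rect(P[l==i]),p[l==i].mean(0))
E
```

```text
t: 0.65
tool_pos: [0.2999, 0.3164, 0.2312]
tool_rot: [-0.0, 0.292, 0.956, -0.0]
contact_force: [0.9, -0.9, 0.9]
grip_width: 0.0601
t: 1.15
tool_pos: [0.3769, 0.1313, 0.2313]
tool_rot: [0.0, 0.291, 0.957, 0.0]
contact_force: [1.1, 1.4, 0.4]
grip_width: 0.0595
t: 1.65
tool_pos: [0.454, -0.0538, 0.2312]
tool_rot: [0.0, 0.291, 0.957, 0.0]
contact_force: [0.4, 0.7, 0.4]
grip_width: 0.0597
t: 1.95
tool_pos: [0.452, -0.052, 0.1681]
tool_rot: [-0.003, 0.292, 0.957, -0.0]
contact_force: [-0.5, -0.7, 0.6]
grip_width: 0.0596
[ 0.45196093 -0.05202318  0.16813731]
[219.26189144 113.21992166] 1787 c=(384,-39) 35x35 ang 56 [141.52154449  76.01622832  26.40067152]
[492.77009223 189.2483531 ] 1518 c=(558,111) 27x36 ang 70 [165.62714097 166.31752306 164.25230567]
[255.74798928 196.09048257] 1492 c=(454,-53) 35x35 ang 39 [128.93029491 129.55093834 127.82372654]
[369.86006826 255.28498294] 586 c=(560,1) 46x12 ang 28 [37.02389078 37.3447099  38.6331058 ]
[484.13624454 300.32052402] 2290 c=(664,71) 63x54 ang 15 [188.26593886 190.77030568 190.9628821 ]
[377.4609375  356.40039062] 512 c=(656,-44) 21x35 ang 56 [187.81445312 189.140625   187.34765625]
```

View pics/w1.png

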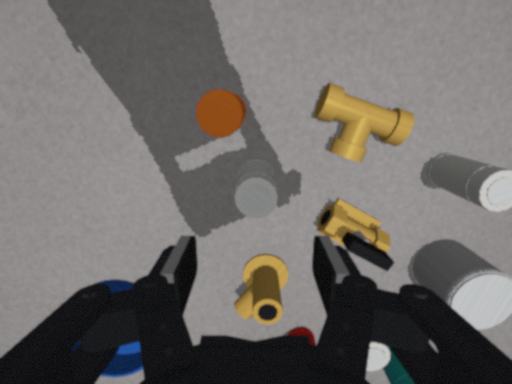

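The wrist view shows c3 at pixel (256,196), white, with the orange decoy at (219,113). The position agrees to about 1 mm, so I'll descend, grip and lift.

```bash
python3 -m jog '[[[0,0,-4],0],[[0,0,-8],0],[[0,0,-11],0],[[0,0,-12.8],0],[[0,0,-12.8],0]]'; python3 -m jog '[[[0,0,0],0],[[0,0,0],0],[[0,0,0],0],[[0,0,0],0],[[0,0,0],0]]' -1;  python3 -m jog '[[[0,0,0],0],[[0,0,0.5],0],[[0,0,3],0],[[0,0,7],0],[[0,0,11],0]]'
```

```text
t: 2.5
tool_pos: [0.4536, -0.0518, 0.0429]
tool_rot: [-0.001, 0.291, 0.957, -0.0]
contact_force: [-0.8, -0.2, 0.3]
grip_width: 0.0598
t: 3.0
tool_pos: [0.4549, -0.0522, 0.0453]
tool_rot: [0.002, 0.291, 0.957, 0.0]
contact_force: [-0.6, 1.2, 4.0]
grip_width: 0.0348
t: 3.5
tool_pos: [0.4533, -0.052, 0.1556]
tool_rot: [0.0, 0.291, 0.957, 0.0]
contact_force: [1.0, -1.0, -2.2]
grip_width: 0.0344
```

```bash
python3 -m jog '[[[1.3,-4.3,0],0],[[2.7,-8.6,0],0],[[4,-13,0],0],[[5.3,-17.3,0],0],[[6.6,-21.6,0],0]]'; python3 -m jog '[[[1.4,-4.3,0],0],[[1.4,-4.3,0],0],[[1.4,-4.3,0],0]]'
python3 - <<'E'
from h import *
for n,z0 in(('top',.0),('wrist',.0)):
    p,P,s=snap(n)
    m=(P[...,2]>.026)&(P[...,2]<.04)&(np.hypot(P[...,0]-.511,P[...,1]+.296)<.07)&(p[...,2]>p[...,0].astype(int)+15)
    print(n,s['tool_pos'],m.sum(),rect(P[m]))
save(p,'w2.png')
E
```

```text
t: 4.0
tool_pos: [0.5199, -0.27, 0.1546]
tool_rot: [0.001, 0.291, 0.957, -0.0]
contact_force: [0.2, 0.8, -2.7]
grip_width: 0.0346
t: 4.3
tool_pos: [0.5334, -0.3116, 0.1537]
tool_rot: [-0.0, 0.292, 0.956, 0.0]
contact_force: [-0.3, 0.6, -1.8]
grip_width: 0.0345
top [ 0.53340771 -0.31155819  0.15365784] 152 c=(519,-274) 65x111 ang 70
wrist [ 0.53345116 -0.31073389  0.15379839] 1973 c=(510,-294) 111x104 ang 55
```

View pics/w2.png

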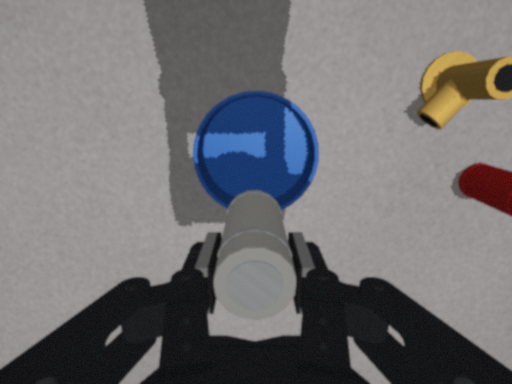

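The wrist view shows canister c3 held upright in the jaws at (256,250), over the outer part of the tub rim, and the tub centre agrees. I'll lower it and release.

```bash
python3 -m jog '[[[0,0,-4],0],[[0,0,-7],0],[[0,0,-9],0],[[0,0,-10],0],[[0,0,-10.5],0]]'; python3 -m jog '[[[0,0,0],0],[[0,0,0],0],[[0,0,0],0],[[0,0,0],0]]' 0.2;  python3 -m jog '[[[0,0,1],0],[[0,0,4],0],[[0,0,8],0],[[0,0,12],0],[[0,0,12],0]]'
```

```text
t: 4.9
tool_pos: [0.5343, -0.3106, 0.0501]
tool_rot: [0.001, 0.291, 0.957, -0.0]
contact_force: [-9.6, 5.2, 36.5]
grip_width: 0.0349
t: 5.3
tool_pos: [0.5338, -0.3111, 0.0488]
tool_rot: [0.0, 0.291, 0.957, -0.0]
contact_force: [0.1, 0.0, 0.0]
grip_width: 0.051
t: 5.8
tool_pos: [0.5354, -0.3122, 0.1753]
tool_rot: [0.005, 0.291, 0.957, -0.001]
contact_force: [1.0, 1.0, -0.4]
grip_width: 0.051
```

```bash
python3 -m jog '[[[2,4.4,0],0],[[4,8.8,0],0],[[6,13.2,0],0],[[8,17.6,0],0],[[10,22,0],0]]' 0.4; python3 -m jog '[[[1.7,4.2,0],0],[[1.7,4.2,0],0],[[1.7,4.2,0],0]]'
cat > w.py <<'E'
from h import *
import sys
p,P,s=snap('wrist');save(p,sys.argv[1])
z0,z1=float(sys.argv[2]),float(sys.argv[3])
m=(P[...,2]>z0)&(P[...,2]<z1)
n,l,st,ce=cv2.connectedComponentsWithStats(m.astype(np.uint8))
print(s['t'],s['tool_pos'])
for i in range(1,n):
    if st[i,4]>250: print(ce[i].round(),st[i,4],rect(P[l==i]),p[l==i].mean(0).round())
E
python3 w.py w3.png .07 .095
```

```text
t: 6.3
tool_pos: [0.6342, -0.0892, 0.1689]
tool_rot: [0.0, 0.291, 0.957, 0.0]
contact_force: [0.9, -1.6, -0.0]
grip_width: 0.0596
t: 6.6
tool_pos: [0.6507, -0.0483, 0.1684]
tool_rot: [-0.0, 0.291, 0.957, -0.0]
contact_force: [0.2, -0.3, -0.1]
grip_width: 0.0598
6.6 [ 0.65069445 -0.04825156  0.16835114]
[242.  60.] 1026 c=(561,1) 45x12 ang 27 [51. 50. 46.]
[386. 127.] 4440 c=(665,67) 62x61 ang 15 [203. 203. 204.]
[255. 196.] 1488 c=(653,-50) 34x35 ang 56 [126. 127. 125.]
[198. 246.] 563 c=(663,-120) 36x25 ang 7 [102.  26.  24.]
[305. 256.] 583 c=(724,-45) 17x35 ang 57 [ 39. 131. 128.]
```

```bash
python3 -m jog '[[[0.1,-0.1,-4],0],[[0.1,-0.1,-8],0],[[0.1,-0.1,-11],0],[[0.1,-0.1,-12.5],0],[[0.1,-0.1,-12.5],0]]'; python3 -m jog '[[[0,0,0],0],[[0,0,0],0],[[0,0,0],0],[[0,0,0],0],[[0,0,0],0]]' -1;  python3 -m jog '[[[0,0,0],0],[[0,0,0.5],0],[[0,0,3],0],[[0,0,7],0],[[0,0,11],0]]'
python3 -m jog '[[[-2,-3,0],-8],[[-4,-6,0],-16],[[-6,-9,0],-24],[[-8,-12.2,0],-32],[[-10,-16,0],-40]]';python3 -m jog '[[[-1.9,-2.9,0],-8],[[-3.8,-5.8,0],-16],[[-3.8,-5.8,0],-20],[[-3.8,-5.8,0],-20]]'; python3 w.py w4.png .07 .095
```

```text
t: 7.15
tool_pos: [0.6507, -0.0511, 0.0418]
tool_rot: [-0.001, 0.292, 0.956, -0.0]
contact_force: [-0.2, -0.0, -0.3]
grip_width: 0.0601
t: 7.65
tool_pos: [0.6527, -0.0504, 0.0456]
tool_rot: [0.002, 0.291, 0.957, 0.0]
contact_force: [-1.5, -1.4, 7.2]
grip_width: 0.0344
t: 8.15
tool_pos: [0.6513, -0.05, 0.1549]
tool_rot: [-0.0, 0.291, 0.957, -0.0]
contact_force: [0.6, -0.9, -0.8]
grip_width: 0.0343
t: 8.65
tool_pos: [0.5508, -0.2107, 0.1541]
tool_rot: [0.0, 0.603, 0.798, 0.0]
contact_force: [0.7, -0.9, -1.4]
grip_width: 0.0346
t: 9.05
tool_pos: [0.5133, -0.2687, 0.1539]
tool_rot: [0.0, 0.731, 0.682, 0.0]
contact_force: [-0.2, 0.5, -0.3]
grip_width: 0.0348
9.05 [ 0.51328399 -0.26873696  0.15394808]
```

View pics/w4.png

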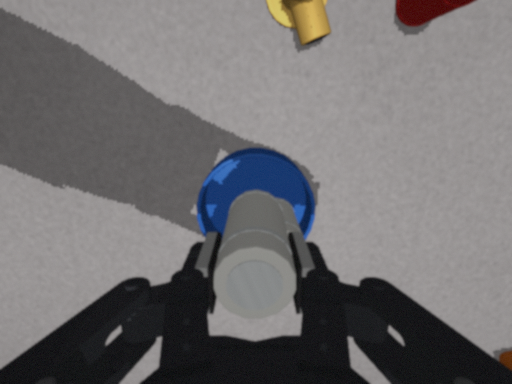

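The wrist view shows c2 held at (256,250) over the tub, with c3 hidden behind it. I'll check c3's position from the fixed cameras.

```bash
cat > tub.py <<'E'
from h import *
for n in('top','scene'):
    p,P,s=snap(n);r=np.hypot(P[...,0]-.511,P[...,1]+.296)
    m=(P[...,2]>.078)&(P[...,2]<.092)&(r<.07)
    k,l,st,ce=cv2.connectedComponentsWithStats(m.astype(np.uint8))
    for i in range(1,k):
        if st[i,4]>15: print(n,ce[i].round(),st[i,4],rect(P[l==i]),'z %.3f'%np.median(P[l==i][:,2]),p[l==i].mean(0).round())
E
python3 tub.py
```

```text
scene [157. 144.] 113 c=(534,-310) 35x35 ang 76 z 0.083 [115. 115. 115.]
```

c3 stands at (534,-310), which is good. I'll lower c2.

```bash
python3 -m jog '[[[0,0,-4],0],[[0,0,-7],0],[[0,0,-9],0],[[0,0,-10],0],[[0,0,-10.3],0]]'; python3 -m jog '[[[0,0,0],0],[[0,0,0],0],[[0,0,0],0],[[0,0,0],0]]' 0.2;  python3 -m jog '[[[0,0,1],0],[[0,0,4],0],[[0,0,8],0],[[0,0,12],0],[[0,0,12],0]]'
python3 -m jog '[[[0.6,5,0],0],[[1.2,10,0],0],[[1.8,15,0],0],[[2.4,20,0],0],[[3,25,0],0]]' 0.4;  python3 -m jog '[[[0.5,4.4,0],0],[[1,8.8,0],0],[[1.5,13.3,0],0],[[1.5,13.3,0],0]]'; python3 tub.py; python3 w.py w5.png .07 .095
```

```text
t: 9.7
tool_pos: [0.5139, -0.2676, 0.0504]
tool_rot: [-0.0, 0.73, 0.683, -0.0]
contact_force: [-6.7, 4.6, 19.4]
grip_width: 0.0348
t: 10.1
tool_pos: [0.5139, -0.2682, 0.0507]
tool_rot: [0.0, 0.731, 0.683, 0.0]
contact_force: [-0.4, 0.0, 0.4]
grip_width: 0.0515
t: 10.6
tool_pos: [0.5154, -0.2692, 0.1769]
tool_rot: [0.005, 0.731, 0.683, 0.001]
contact_force: [-0.4, 0.2, 0.0]
grip_width: 0.051
t: 11.1
tool_pos: [0.5433, -0.0179, 0.1707]
tool_rot: [0.0, 0.731, 0.683, 0.0]
contact_force: [0.8, -0.8, 0.0]
grip_width: 0.0597
t: 11.5
tool_pos: [0.5583, 0.1176, 0.1704]
tool_rot: [-0.0, 0.729, 0.684, 0.0]
contact_force: [0.3, -0.7, -0.7]
grip_width: 0.0597
top [388. 193.] 177 c=(531,-310) 32x35 ang 0 z 0.084 [206. 206. 212.]
top [371. 201.] 178 c=(514,-267) 34x35 ang 19 z 0.084 [207. 208. 215.]
scene [157. 143.] 110 c=(534,-310) 35x34 ang 30 z 0.084 [154. 154. 155.]
scene [175. 144.] 110 c=(514,-267) 36x33 ang 34 z 0.084 [154. 155. 156.]
11.6 [0.55823705 0.1137373  0.1702558 ]
[257. 189.] 1485 c=(561,116) 35x35 ang 14 [126. 127. 125.]
[377. 231.] 3178 c=(665,68) 61x62 ang 42 [194. 197. 197.]
[265. 301.] 490 c=(561,1) 45x13 ang 28 [37. 37. 39.]
```

```bash
python3 -m jog '[[[0.2,0.1,-4],0],[[0.2,0.1,-8],0],[[0.2,0.1,-11],0],[[0.2,0.1,-12.7],0],[[0.2,0.1,-12.7],0]]'; python3 -m jog '[[[0,0,0],0],[[0,0,0],0],[[0,0,0],0],[[0,0,0],0],[[0,0,0],0]]' -1;  python3 -m jog '[[[0,0,0],0],[[0,0,0.5],0],[[0,0,3],0],[[0,0,7],0],[[0,0,11.5],0]]'
python3 -m jog '[[[-0.8,-4.5,0],-8],[[-1.6,-9,0],-16],[[-2.4,-13.5,0],-24],[[-3.2,-18,0],-32],[[-4,-22.5,0],-40]]';python3 -m jog '[[[-0.9,-5,0],-8],[[-1.8,-10,0],-16],[[-2.7,-15,0],-20],[[-3.5,-19.9,0],-20],[[-3.5,-19.9,0],-20]]'; python3 w.py w6.png .07 .095; python3 tub.py
```

```text
t: 12.15
tool_pos: [0.5593, 0.1125, 0.0411]
tool_rot: [-0.001, 0.731, 0.682, -0.002]
contact_force: [-0.5, 0.3, -0.2]
grip_width: 0.06
t: 12.65
tool_pos: [0.5612, 0.1139, 0.0448]
tool_rot: [0.001, 0.731, 0.683, 0.001]
contact_force: [-1.9, -2.6, 6.5]
grip_width: 0.0347
t: 13.15
tool_pos: [0.5597, 0.1141, 0.1592]
tool_rot: [-0.001, 0.731, 0.683, -0.001]
contact_force: [0.4, -0.2, -2.0]
grip_width: 0.0346
t: 13.65
tool_pos: [0.5198, -0.1124, 0.1589]
tool_rot: [0.0, 0.921, 0.389, 0.0]
contact_force: [1.4, -1.0, -1.3]
grip_width: 0.0348
t: 14.15
tool_pos: [0.4839, -0.3146, 0.1585]
tool_rot: [0.001, 0.975, 0.224, 0.0]
contact_force: [0.2, 0.4, -3.3]
grip_width: 0.0346
14.15 [ 0.48387944 -0.31455164  0.15854405]
[215. 136.] 1974 c=(515,-268) 35x35 ang 22 [203. 203. 203.]
[278. 139.] 1940 c=(533,-311) 35x35 ang 69 [157. 158. 158.]
top [388. 193.] 172 c=(532,-309) 33x33 ang 84 z 0.084 [130. 131. 136.]
top [371. 201.] 179 c=(513,-267) 35x34 ang 62 z 0.084 [192. 192. 200.]
scene [157. 143.] 109 c=(533,-310) 36x33 ang 28 z 0.084 [121. 121. 121.]
scene [175. 144.] 107 c=(515,-268) 35x34 ang 67 z 0.084 [153. 153. 154.]
```

View pics/w6.png

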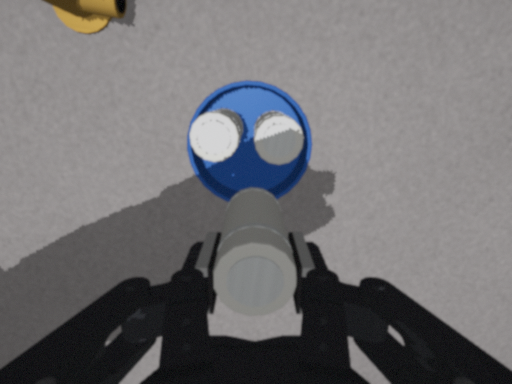

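c3 and c2 stand in the tub at pixels (278,139) and (215,136), and c1 is held at (256,270). I'll settle the arm and correct before lowering.

```bash
python3 -m jog '[[[0,0,0],0],[[0,0,0],0]]'; python3 - <<'E'
from h import *
p,P,s=snap('scene');print(s['tool_pos'])
m=(P[...,2]>.15)&(np.hypot(P[...,0]-.486,P[...,1]+.309)<.025);print(m.sum(),rect(P[m]),np.percentile(P[m][:,2],[50,99]))
p,P,s=snap('wrist')
m=np.zeros((384,512),bool);m[225:315,210:300]=1;m&=(P[...,2]>.17);m&=P[...,2]>np.nanpercentile(P[m][:,2],97)-.012
print(rect(P[m]),np.nanmedian(P[m][:,2]))
E
```

```text
t: 14.5
tool_pos: [0.4859, -0.3087, 0.1585]
tool_rot: [0.0, 0.974, 0.227, 0.0]
contact_force: [0.0, 0.7, -1.3]
grip_width: 0.0351
[ 0.48587788 -0.30873433  0.15849804]
735 c=(489,-306) 37x46 ang 15 [0.20322438 0.27429242]
c=(489,-308) 35x39 ang 25 0.19481573414251926
```

```bash
python3 -m jog '[[[-0.1,0,-4],0],[[-0.1,0,-7],0],[[-0.1,0,-9],0],[[-0.1,0,-10.4],0],[[-0.1,0,-10.8],0]]'; python3 -m jog '[[[0,0,0],0],[[0,0,0],0],[[0,0,0],0],[[0,0,0],0]]' 0.2;  python3 -m jog '[[[0,0,1],0],[[0,0,4],0],[[0,0,8],0],[[0,0,12],0],[[0,0,12],0]]'
python3 -m jog '[[[1.3,4.5,0],8],[[2.5,9,0],16],[[3.8,13.5,0],24],[[5,16,0],32],[[7.3,19.5,0],40]]' 0.5;python3 -m jog '[[[0,0,0],8],[[0,0,0],16],[[0,0,0],24],[[0,0,0],32],[[0,0,0],40]]';python3 -m jog '[[[0,0,0],4],[[0,0,0],4]]'; python3 tub.py; python3 w.py w7.png .058 .075
```

```text
t: 15.1
tool_pos: [0.4843, -0.3092, 0.0498]
tool_rot: [-0.001, 0.974, 0.226, -0.0]
contact_force: [-8.2, 9.0, 22.8]
grip_width: 0.0344
t: 15.5
tool_pos: [0.4847, -0.31, 0.0508]
tool_rot: [0.0, 0.974, 0.226, 0.0]
contact_force: [0.3, -0.5, 0.6]
grip_width: 0.0512
t: 16.0
tool_pos: [0.4861, -0.3111, 0.1769]
tool_rot: [0.004, 0.974, 0.226, 0.003]
contact_force: [0.1, 0.7, 0.0]
grip_width: 0.0511
t: 16.5
tool_pos: [0.5574, -0.1139, 0.1708]
tool_rot: [0.0, 0.837, 0.548, 0.0]
contact_force: [-0.2, -1.4, 0.8]
grip_width: 0.064
t: 17.0
tool_pos: [0.5574, -0.1148, 0.1705]
tool_rot: [0.0, 0.599, 0.801, -0.0]
contact_force: [-0.0, 0.1, 0.6]
grip_width: 0.064
t: 17.2
tool_pos: [0.5574, -0.1149, 0.1705]
tool_rot: [0.0, 0.572, 0.82, 0.0]
contact_force: [-0.4, -0.3, 0.3]
grip_width: 0.064
top [388. 193.] 173 c=(532,-310) 34x32 ang 85 z 0.084 [200. 200. 206.]
top [371. 201.] 177 c=(514,-268) 34x35 ang 17 z 0.084 [198. 198. 206.]
top [388. 213.] 183 c=(485,-308) 35x34 ang 7 z 0.084 [197. 198. 206.]
scene [169. 134.] 100 c=(487,-308) 37x34 ang 74 z 0.084 [155. 155. 155.]
scene [157. 143.] 112 c=(533,-310) 36x33 ang 36 z 0.084 [154. 155. 155.]
scene [175. 144.] 105 c=(515,-267) 33x34 ang 57 z 0.084 [157. 158. 158.]
17.3 [ 0.55738122 -0.11488238  0.1704116 ]
[87. 27.] 584 c=(395,-41) 35x15 ang 81 [96. 49. 15.]
[469.  28.] 4757 c=(666,55) 62x42 ang 16 [178. 180. 181.]
[311.  53.] 1160 c=(561,1) 46x12 ang 27 [57. 55. 50.]
[462. 168.] 585 c=(720,-37) 18x36 ang 1 [21. 71. 69.]
[260. 185.] 962 c=(561,-111) 28x30 ang 20 [84. 68. 37.]
[352. 226.] 362 c=(656,-120) 36x17 ang 55 [97. 22. 20.]
```

View pics/w7.png

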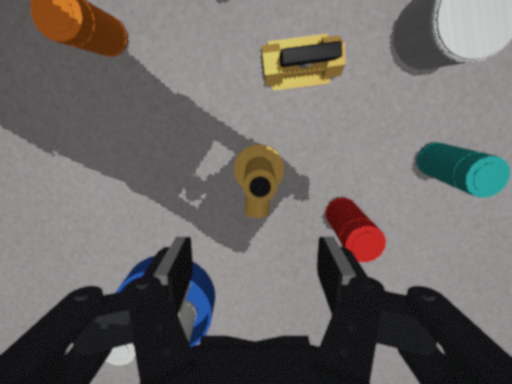

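All three canisters stand in the tub in a triangle. In the wrist view the elbow socket is at (260,185) with its leg pointing straight down the picture, so the jaws are aligned. I'll grasp the elbow.

```bash
python3 -m jog '[[[0.3,0.4,-4],0],[[0.3,0.4,-8],0],[[0.3,0.4,-12],0],[[0.3,0.4,-13.8],0],[[0.3,0.4,-13.8],0]]'; python3 -m jog '[[[0,0,0],0],[[0,0,0],0],[[0,0,0],0],[[0,0,0],0],[[0,0,0],0]]' -1;  python3 -m jog '[[[0,0,0],0],[[0,0,0.5],0],[[0,0,3],0],[[0,0,7],0],[[0,0,11.5],0]]'
python3 -m jog '[[[-0.8,4.8,0],0],[[-1.6,9.6,0],0],[[-2.4,14.4,0],0],[[-3.2,19.2,0],0],[[-4,23,0],0]]';python3 -m jog '[[[-0.9,4.8,0],0],[[-1.8,9.6,0],0],[[-2.7,14.4,0],0],[[-3.6,19.3,0],0],[[-3.6,19.3,0],0]]'; python3 w.py w8.png .02 .04
```

```text
t: 17.85
tool_pos: [0.559, -0.1105, 0.0297]
tool_rot: [-0.002, 0.573, 0.819, -0.001]
contact_force: [-0.0, 0.6, -0.4]
grip_width: 0.0644
t: 18.35
tool_pos: [0.5613, -0.1111, 0.0341]
tool_rot: [0.001, 0.573, 0.82, 0.001]
contact_force: [-1.2, 0.4, 7.1]
grip_width: 0.0287
t: 18.85
tool_pos: [0.5598, -0.1107, 0.1484]
tool_rot: [-0.001, 0.573, 0.82, -0.0]
contact_force: [0.6, 1.0, -1.6]
grip_width: 0.0287
t: 19.35
tool_pos: [0.5197, 0.1215, 0.1481]
tool_rot: [0.0, 0.572, 0.82, 0.0]
contact_force: [0.4, 0.4, -2.8]
grip_width: 0.0286
t: 19.85
tool_pos: [0.4827, 0.3169, 0.1478]
tool_rot: [-0.0, 0.571, 0.821, 0.001]
contact_force: [0.2, -0.5, -2.4]
grip_width: 0.0289
19.85 [0.48265269 0.31690816 0.14778928]
[299. 190.] 4776 c=(537,300) 131x252 ang 76 [158. 157. 155.]
[144. 372.] 380 c=(443,65) 45x13 ang 57 [146. 117.  57.]
```

View pics/w8.png

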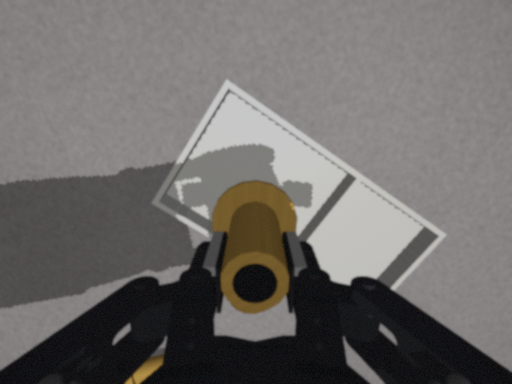

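The elbow is held upright at (255,280) over the larger compartment, with the divider visible at (330,205). I'll lower and release it, then go to the valve.

```bash
python3 -m jog '[[[0.1,0.1,0],0],[[0.1,0.1,-4],0],[[0.1,0.1,-8],0],[[0.1,0.1,-10.3],0],[[0.1,0.1,-10.8],0]]'; python3 -m jog '[[[0,0,0],0],[[0,0,0],0],[[0,0,0],0],[[0,0,0],0]]' 0.2;  python3 -m jog '[[[0,0,1],0],[[0,0,4],0],[[0,0,8],0],[[0,0,12],0],[[0,0,12],0]]'
python3 -m jog '[[[1.2,-4.5,0],-8],[[2.4,-9,0],-16],[[3.6,-13.5,0],-24],[[4.8,-18,0],-32],[[5.5,-22.5,0],-40]]' 0.2;python3 -m jog '[[[1,-4.5,0],-8],[[2,-8.7,0],-16],[[2,-8.7,0],-24],[[2,-8.7,0],-32],[[2,-8.7,0],-40]]';python3 -m jog '[[[0,0,0],-3],[[0,0,0],-3]]';  python3 w.py w9.png .06 .08
```

```text
t: 20.4
tool_pos: [0.4855, 0.3113, 0.0382]
tool_rot: [-0.0, 0.574, 0.819, -0.001]
contact_force: [-12.5, -8.7, 29.3]
grip_width: 0.0289
t: 20.8
tool_pos: [0.4858, 0.313, 0.0399]
tool_rot: [0.0, 0.573, 0.82, 0.0]
contact_force: [-0.2, 0.8, 0.6]
grip_width: 0.0515
t: 21.3
tool_pos: [0.4873, 0.3142, 0.1659]
tool_rot: [0.002, 0.573, 0.82, 0.004]
contact_force: [-0.6, 0.1, 0.1]
grip_width: 0.0511
t: 21.8
tool_pos: [0.5407, 0.0862, 0.1596]
tool_rot: [0.0, 0.82, 0.572, 0.0]
contact_force: [0.9, 0.2, 0.1]
grip_width: 0.0513
t: 22.3
tool_pos: [0.5603, 0.0007, 0.1594]
tool_rot: [-0.0, 0.966, 0.257, -0.0]
contact_force: [-1.5, -0.4, 0.5]
grip_width: 0.0513
t: 22.5
tool_pos: [0.5603, 0.0011, 0.1595]
tool_rot: [0.0, 0.972, 0.234, 0.0]
contact_force: [-0.4, 0.4, -0.5]
grip_width: 0.0514
22.5 [0.56034791 0.00110711 0.15948077]
[238.  34.] 6174 c=(658,64) 50x66 ang 27 [201. 201. 202.]
[396.  23.] 661 c=(718,-34) 34x13 ang 74 [19. 69. 67.]
[441. 148.] 718 c=(662,-117) 36x20 ang 10 [95. 21. 19.]
[254. 192.] 796 c=(561,1) 46x11 ang 27 [27. 24. 21.]
[498. 343.] 403 c=(532,-276) 22x41 ang 4 [89. 90. 88.]
```

View pics/w9.png

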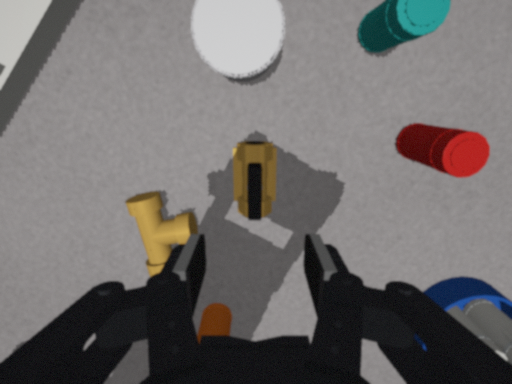

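The valve is at (254,185) with its handle vertical in the picture, square to the jaws. I'll grasp it and carry it over.

```bash
python3 -m jog '[[[0,0,-4],0],[[0,0,-8],0],[[0,0,-11],0],[[0,0,-12],0],[[0,0,-12],0]]'; python3 -m jog '[[[0,0,0],0],[[0,0,0],0],[[0,0,0],0],[[0,0,0],0],[[0,0,0],0]]' -1;  python3 -m jog '[[[0,0,0],0],[[0,0,0.5],0],[[0,0,3],0],[[0,0,7],0],[[0,0,11.5],0]]'
python3 -m jog '[[[0.7,4.7,0],0],[[1.5,9.4,0],0],[[2.2,14.1,0],0],[[3,18.8,0],0],[[3.7,23.5,0],0]]';python3 -m jog '[[[0.8,4.7,0],0],[[0.8,4.7,0],0],[[0.8,4.7,0],0]]'; python3 w.py w10.png .02 .04
```

```text
t: 23.05
tool_pos: [0.5601, 0.0012, 0.0386]
tool_rot: [-0.0, 0.972, 0.235, -0.001]
contact_force: [0.4, -0.3, 0.4]
grip_width: 0.0511
t: 23.55
tool_pos: [0.5611, 0.0013, 0.0407]
tool_rot: [0.0, 0.972, 0.235, 0.001]
contact_force: [-2.3, 1.7, 7.6]
grip_width: 0.011
t: 24.05
tool_pos: [0.5596, 0.0011, 0.1551]
tool_rot: [-0.0, 0.972, 0.234, -0.001]
contact_force: [-0.6, 0.2, -3.3]
grip_width: 0.0114
t: 24.55
tool_pos: [0.5973, 0.238, 0.1547]
tool_rot: [0.0, 0.972, 0.234, -0.0]
contact_force: [1.9, -0.7, -3.4]
grip_width: 0.0109
t: 24.85
tool_pos: [0.605, 0.2839, 0.1539]
tool_rot: [0.0, 0.972, 0.235, -0.0]
contact_force: [0.4, -0.1, -4.3]
grip_width: 0.0115
24.85 [0.60495673 0.28389736 0.15386018]
[213. 193.] 3933 c=(535,301) 130x251 ang 76 [158. 157. 155.]
[459. 215.] 998 c=(666,88) 27x64 ang 86 [71. 70. 71.]
[187. 264.] 484 c=(498,306) 10x47 ang 17 [104.  82.  39.]
```

View pics/w10.png

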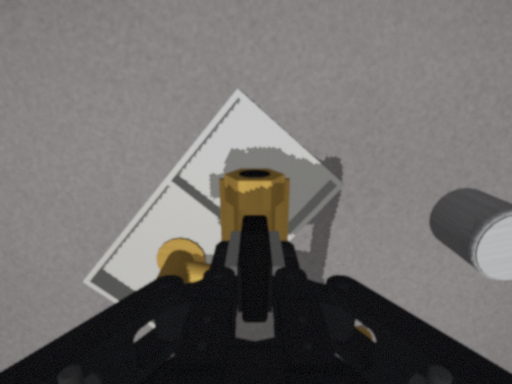

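The valve is held level over the smaller compartment, and the elbow stands in the larger one at (182,258). I'll lower the valve, release and withdraw.

```bash
python3 -m jog '[[[0,0,0],0],[[0,0,-4],0],[[0,0,-8],0],[[0,0,-10.3],0],[[0,0,-10.8],0]]'; python3 -m jog '[[[0,0,0],0],[[0,0,0],0],[[0,0,0],0],[[0,0,0],0]]' 0;  python3 -m jog '[[[0,0,1],0],[[0,0,4],0],[[0,0,8],0],[[0,0,12],0],[[0,0,14],0]]'; python3 -m jog '[[[-4,0,2],0],[[-8,0,3],0],[[-12,0,3],0],[[-16,0,3],0],[[-20,0,3],0]]';python3 -m jog '[[[-4,1,0],0],[[-8,2,0],0],[[-12,3,0],0],[[-12,3,0],0]]'
python3 tub.py; python3 - <<'E'
from h import *
p,P,s=snap('top');save(p,'end.png',(80,90,410,270),2.4)
def win(u,v,r,z0,z1,n):
    q=P[v-r:v+r,u-r:u+r].reshape(-1,3);q=q[(q[:,2]>z0)&(q[:,2]<z1)]
    print(n,len(q),len(q) and rect(q),np.median(q[:,2]) if len(q) else '')
win(144,193,60,.067,.09,'socket+handle');win(235,141,16,.062,.1,'tin');win(236,222,20,.01,.05,'tee')
p2,_,_=snap('scene');save(p2,'end2.png',(130,110,450,300),2.4)
E
```

```text
t: 25.4
tool_pos: [0.6047, 0.2817, 0.0445]
tool_rot: [0.0, 0.972, 0.234, -0.002]
contact_force: [-6.7, -2.8, 14.3]
grip_width: 0.0108
t: 25.8
tool_pos: [0.6059, 0.2831, 0.0472]
tool_rot: [-0.0, 0.972, 0.234, 0.001]
contact_force: [0.3, -0.0, 0.2]
grip_width: 0.0422
t: 26.3
tool_pos: [0.6062, 0.2835, 0.1916]
tool_rot: [-0.0, 0.972, 0.234, 0.003]
contact_force: [0.1, 0.9, 0.2]
grip_width: 0.0426
t: 26.8
tool_pos: [0.4038, 0.2829, 0.2173]
tool_rot: [-0.0, 0.972, 0.234, 0.001]
contact_force: [0.5, 0.8, 1.1]
grip_width: 0.0428
t: 27.2
tool_pos: [0.2823, 0.3138, 0.2174]
tool_rot: [-0.001, 0.972, 0.236, 0.001]
contact_force: [0.5, -0.7, 0.2]
grip_width: 0.0432
top [388. 194.] 175 c=(532,-310) 32x34 ang 3 z 0.084 [180. 180. 187.]
top [371. 201.] 177 c=(514,-268) 35x35 ang 51 z 0.084 [182. 182. 190.]
top [388. 213.] 183 c=(485,-307) 34x35 ang 2 z 0.084 [180. 180. 189.]
scene [172. 140.] 213 c=(500,-289) 92x35 ang 55 z 0.084 [148. 149. 149.]
scene [157. 143.] 108 c=(534,-311) 33x34 ang 54 z 0.084 [149. 150. 150.]
socket+handle 215 c=(545,293) 35x158 ang 77 0.07255831028258031
tin 532 c=(663,67) 65x65 ang 36 0.06847879757760456
tee 520 c=(465,57) 84x59 ang 38 0.027681874681928842
```

View pics/end.png

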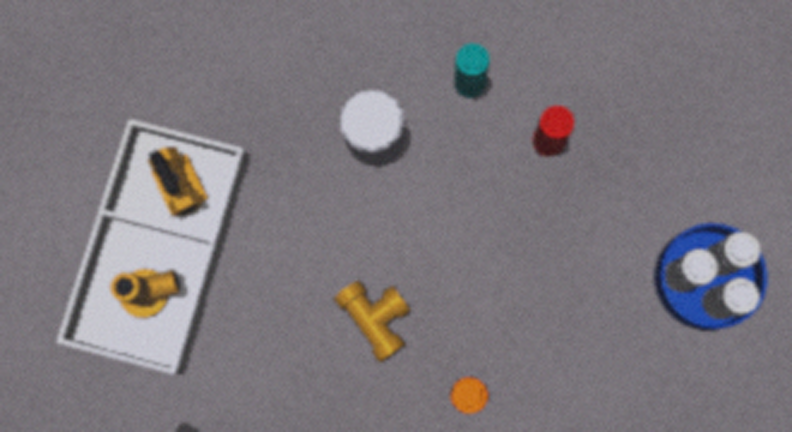

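View pics/end2.png

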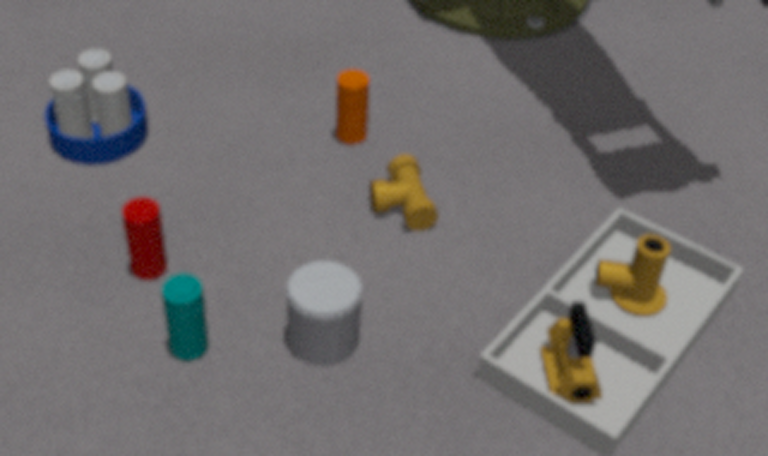

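Both end views show three upright canisters in the tub, the elbow upright in the larger compartment and the valve upright in the smaller one. The tin, tee and decoys are untouched and the arm is clear. I'll hand it in.

```bash
python3 -c "
from station import arm;print(arm.finish_job())"
```

```text
the job is handed in; nothing more can be done
None
```

Both kits are made up and the job was handed in at about 27 s, against the 136 s limit.

- **Kit one:** the three white canisters were placed first. They stand upright in a triangle on the tub floor, with their tops level at 84 mm.
- **Kit two:** the elbow stands upright in the larger tray compartment. The valve stands upright with its handle on top in the smaller one.
- **Left alone:** the tin and tee measure where they were to about 1 mm. In the last pictures the red, turquoise and orange look-alikes stand untouched, and the arm is clear of everything.

**Checks:** the highest force reading I saw was about 37 N vertically (about 38 N in all), when setting down the first canister. It came through the fingers and the held canister, not the gripper's body. In the final scene view two canister tops merged into one blob, but the top view resolved all three separately. No other check failed or disagreed.

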